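# Unstack the stripped gearbox parts into their trays

### The job

Two stacks of stripped gearbox parts stand on the bench. Take them apart and set each of the four parts upright, as it stands now, in the tray of its own shape and size: the clutch hub in the large round tray, the small gear in the small round tray, the valve block in the large rectangular tray and the bearing cap in the small rectangular one, each flat on the tray's floor. Set the parts down rather than dropping them, and leave the socket and the little jar standing where they are.

Things in the scene. Friction and masses are not known exactly. Their poses are not given: they have to be found in the camera images.
- hub_c (a point): clutch hub: plain round aluminium drum, 64 mm diameter, 36 mm tall, dark holes round its side and a dark bore drawn in its flat top; about 0.3 kg. Stands on the bench with either the gear or the bearing cap on top. Point: its centre, half-way up (18 mm above its underside); z is its upright axis.
- block_c (a point): valve block: aluminium cuboid 50 mm (its x) by 84 mm (its y), 36 mm tall, four small dark holes at the corners of the top; about 0.35 kg. Stands on the bench with either the gear or the bearing cap on top. Point: its centre, 18 mm above its underside.
- gear_c (a point): small steel gear: toothed round part, 44 mm diameter over the teeth, 32 mm tall, dark bore on top; about 0.18 kg. At the start it lies flat on top of the hub or of the block (its underside 36 mm above the bench). Point: its centre, 16 mm above its underside; z is its upright axis.
- cap_c (a point): steel bearing cap: small bridge-shaped bar 24 mm (its x) by 60 mm (its y), 32 mm tall, standing on two feet with a 24 mm wide, 14 mm high gap between them (seen from the side), two dark bolt holes on top; about 0.15 kg. At the start it stands on top of the hub or of the block, whichever has not the gear. Point: its centre, 16 mm above its underside.
- tray_hub: large round tray, grey plastic, fixed to the bench: 80 mm inside diameter, 88 mm outside, floor 3 mm above the bench, rim 10 mm above the bench. Takes the clutch hub. Origin: centre of its underside, at bench height.
- tray_gear: small round tray, grey plastic, fixed: 60 mm inside diameter, 68 mm outside, floor 3 mm, rim 10 mm above the bench. Takes the gear. Origin: centre of its underside, at bench height.
- tray_block: large rectangular tray, grey plastic, fixed: inside 66 mm (its x) by 100 mm (its y), walls 4 mm, floor 3 mm, rim 10 mm above the bench. Takes the valve block, long side along long side. Origin: centre of its underside, at bench height.
- tray_cap: small rectangular tray, grey plastic, fixed: inside 40 mm (its x) by 76 mm (its y), walls 4 mm, floor 3 mm, rim 10 mm above the bench. Takes the bearing cap, long side along long side. Origin: centre of its underside, at bench height.
- socket_c (a point): bystander: steel wrench socket standing on the bench, 28 mm diameter, 42 mm tall; to be left alone. Point: its centre, 21 mm up.
- jar_c (a point): bystander: small glass jar with white lid standing on the bench, 30 mm diameter, 45 mm tall; to be left alone. Point: its centre, 22.5 mm up.
Mind the look-alikes: they are no part of the job. What is shaped like the part that bears gear_c but purple is not meant.

How it is judged:
At the end, for the whole second after the job is handed in: Each part lies flat (within 0.1 rad) on the floor of its own tray (height within 3 mm), its centre within 13 mm of the tray's centre, at rest; the socket and the jar still stand within 15 mm of where they were (horizontal distance between hub_c and tray_hub below 0.013 m and z of hub_c in the frame of tray_hub between 0.017 and 0.024 m and angle between each of hub_c, block_c, gear_c, cap_c's own z axis and vertical below 0.1 rad and linear speed of each of hub, block, gear, cap below 0.02 m/s and horizontal distance between block_c and tray_block below 0.013 m and z of block_c in the frame of tray_block between 0.017 and 0.024 m and horizontal distance between gear_c and tray_gear below 0.013 m and z of gear_c in the frame of tray_gear between 0.015 and 0.022 m and horizontal distance between cap_c and tray_cap below 0.013 m and z of cap_c in the frame of tray_cap between 0.015 and 0.022 m and not (distance of socket_c from where it was at the start of the episode above 0.015 m or angle between socket_c's own z axis and vertical above 0.35 rad) and not (distance of jar_c from where it was at the start of the episode above 0.015 m or angle between jar_c's own z axis and vertical above 0.35 rad)); the robot touches nothing.
It fails at once if a part is dropped: it falls free from more than 20 mm above the floor of its tray ((horizontal distance between hub_c and tray_hub below 0.04 m and z of hub_c in the frame of tray_hub above 0.041 m and contact force between hub and anything else below 0.01 N) or (horizontal distance between block_c and tray_block below 0.04 m and z of block_c in the frame of tray_block above 0.041 m and contact force between block and anything else below 0.01 N) or (horizontal distance between gear_c and tray_gear below 0.04 m and z of gear_c in the frame of tray_gear above 0.039 m and contact force between gear and anything else below 0.01 N) or (horizontal distance between cap_c and tray_cap below 0.04 m and z of cap_c in the frame of tray_cap above 0.039 m and contact force between cap and anything else below 0.01 N)).
It fails at once if the socket is pushed more than 15 mm or knocked over (distance of socket_c from where it was at the start of the episode above 0.015 m or angle between socket_c's own z axis and vertical above 0.35 rad).
It fails at once if the jar is pushed more than 15 mm or knocked over (distance of jar_c from where it was at the start of the episode above 0.015 m or angle between jar_c's own z axis and vertical above 0.35 rad).
It also fails if it takes over 120 s, if anything falls off the work surface, if the arm or the gripper's body presses on something with over 40 N, if the wrist force passes 120 N, or if a joint passes its speed limit or range.

### The arm

A 6-joint arm with a two-finger parallel gripper is mounted at the origin on the work surface. World frame = base frame: x ahead of the robot, y to its left, z up, the work surface at z = 0. Lengths are in m, angles in rad, forces in N, time in s.
With the tool pointing down it reaches from about 0.325 to 0.775 m from the base axis. Payload 5.5 kg.
Tool frame: the origin (TCP) lies between the finger pads; the fingertips stand 8 mm ahead of it and the grasp point (between the pads) lies 11 mm behind it (tcp_to_tips is the distance from the TCP to the fingertips, in m); z points along the fingers, y is the direction in which the jaws open and shut (so a half turn about z gives the same grasp; the last joint's range is limited). The gripper opens to 88 mm and grips with 3 to 60 N. Pads are 20 mm wide; open, the fingers measure 115 mm over their backs; the gripper's body (75 mm by 178 mm) begins 61 mm behind the grasp point.
Start: joints at [1.201, 0.091, 1.231, -0, 1.82, -0.057], TCP at [0.185, 0.571, 0.231] pointing down, gripper open.
Joint ranges: [-2.87, 2.87], [-0.86, 2.18], [0.17, 2.46], [-1.51, 4.65], [0.06, 2.69], [-2.65, 2.65]. Speed limits (rad/s): [2.57, 2.57, 3.01, 3.14, 3.14, 3.14].

### API

Orientations are given as a unit quaternion [w, x, y, z].
In Python, from bench import * gives the robot as it stands. Calls block until the motion is done:
- move_to(position, orientation): joint-space move of the TCP to a pose.
- move_l(position, speed=0.15, orientation=None): straight line of the TCP; orientation=None keeps the orientation; speed is the mean speed in m/s.
- movej(angles): joint-space move.
- gripper_open() and close(): open the fingers fully, or close them until they stop; the grip force is fixed at half the most.
- hold(seconds).
- inverse_kinematics(position, orientation): joint angles nearest the present ones, or None.
- state(): the state.
- get_image(name): name is "scene" or "side" or "wrist"; returns a dict with "frame" (480x640x3 uint8, blue, green, red), "depth" (480x640 float32, m along the optical axis (not along the pixel's ray), 0 where there is no reading), "camera_matrix" (3x3 intrinsics, pixels), "view" (4x4, takes a point from world to camera coordinates). Camera axes: x right, y up, looking along -z (the intrinsics and any distortion apply to the point x, -y, -z); pixel columns grow to the right and rows downward; lengths in m; the calibration is good to about 2 mm. A picture is of the moment at which its call begins.
A pose or a line that the arm cannot do raises IKError and nothing moves.
- job_done(): hands the job in, once; it reports no verdict.
The state is a dict: "time": time; "joint_pos": joint angles; "dq": joint speeds; "joint_torque": joint torques, N m; "ee_pos": TCP position; "ee_rot": TCP orientation; "ft_force": force on the tool from outside, world axes, zero at the start; "moment": the same for the moment, N m; "finger_gap": finger opening in m.
Only numpy, scipy, OpenCV 4.12 (cv2) and the standard library are available. Lean on these libraries where they do the work, as an engineer would, in place of code of your own. Each camera call takes 0.05 s, during which the arm holds its last target.

## Working session

There is one attempt and no reset: what is moved stays moved. The work goes in short steps, each a Python script; the robot and the scene stay as the last script left them, time stands still between calls to the robot, and variables do not carry over. Pictures are saved under pics/ and viewed, and the job is handed in when it is done.

```bash
ls; mkdir -p pics
python3 - <<'E'
from bench import *
import cv2,numpy as np
for n in ["scene","side","wrist"]:
    d=get_image(n); cv2.imwrite(f"pics/{n}0.png",d["frame"]); np.savez(f"pics/{n}0.npz",**d)
    print(n,d["camera_matrix"].round(1).tolist(),d["view"].round(3).tolist(),(d["depth"]>0).mean())
print(state())
E
```

```text
pics
scene [[486.4, 0.0, 319.6], [0.0, 486.4, 248.4], [0.0, 0.0, 1.0]] [[-0.792, 0.611, 0.011, 0.402], [-0.368, -0.491, 0.789, 0.166], [0.488, 0.621, 0.614, -1.178], [0.0, 0.0, 0.0, 1.0]] 0.9930501302083333
side [[476.2, 0.0, 323.7], [0.0, 476.2, 240.1], [0.0, 0.0, 1.0]] [[0.977, -0.213, 0.007, -0.49], [0.107, 0.519, 0.848, -0.137], [-0.184, -0.828, 0.53, -0.746], [0.0, 0.0, 0.0, 1.0]] 0.9959928385416666
wrist [[407.2, 0.0, 322.7], [0.0, 407.2, 238.3], [0.0, 0.0, 1.0]] [[0.308, 0.951, -0.002, -0.599], [-0.909, 0.294, -0.295, 0.036], [-0.28, 0.093, 0.956, -0.392], [0.0, 0.0, 0.0, 1.0]] 0.99603515625
{'time': 0.15, 'joint_pos': array([ 1.20128824e+00,  9.17259853e-02,  1.23159037e+00,  2.14797440e-05,
        1.81979260e+00, -5.67345138e-02]), 'dq': array([ 0.00137217, -0.00252766, -0.00288815,  0.00135686, -0.00072529,
        0.00104413]), 'joint_torque': array([ 1.14438724e-03, -4.47046959e+01, -4.06906593e+01,  6.99028233e-02,
        2.75026780e-02, -8.35972946e-05]), 'ee_pos': array([0.18456059, 0.57069623, 0.22975329]), 'ee_rot': array([-1.70532892e-04,  1.55747460e-01,  9.87796616e-01, -7.38796368e-04]), 'ft_force': array([-0.29188149, -0.4220598 ,  0.28295167]), 'moment': array([-0.00238449, -0.02062999, -0.00653342]), 'finger_gap': 0.08744809277577413}
```

View pics/scene0.png

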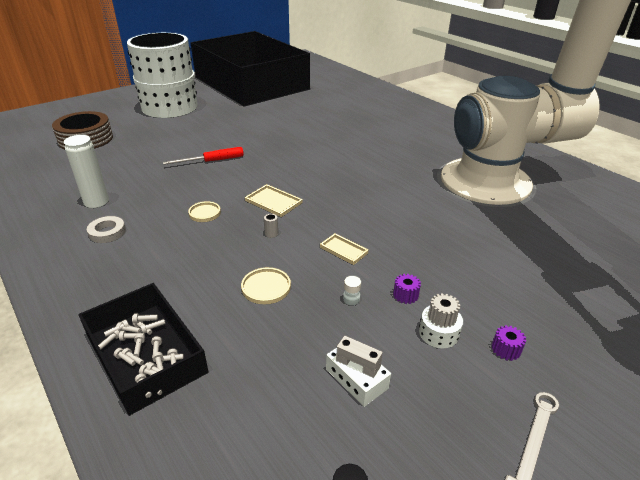

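View pics/side0.png

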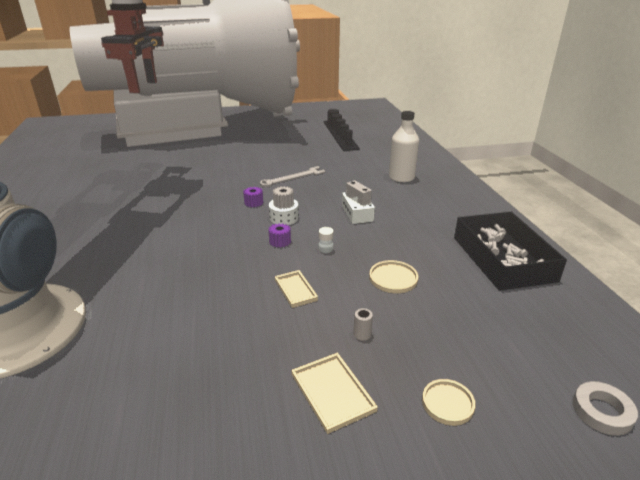

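View pics/wrist0.png

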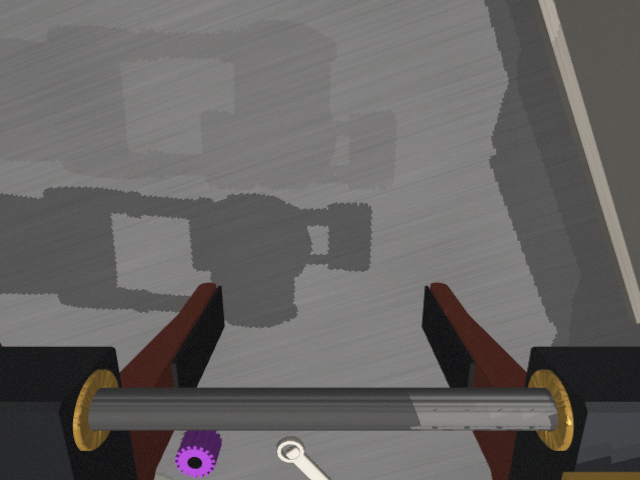

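The scene view shows these candidates:
- Gear: the grey one on the white drum at (445,305). Purple toothed ones at (407,288) and (508,342) are look-alikes.
- Hub: the white drum at (441,327). The large perforated drums at (162,75) are far too big.
- Block: (358,375), with the cap at (358,355) on top.
- Trays: small round (204,211), large round (266,285), large rectangular (273,200), small rectangular (344,248). They look cream rather than grey.
- Bystanders: socket (271,225) and jar (352,290).

I choose the grey gear on the drum, and check it in a close crop while measuring.

```bash
cat > h.py <<'E'
import numpy as np, cv2
def rays(d,uv):
    K=d["camera_matrix"];V=d["view"];uv=np.atleast_2d(np.asarray(uv,float))
    c=np.c_[(uv[:,0]-K[0,2])/K[0,0],-(uv[:,1]-K[1,2])/K[1,1],-np.ones(len(uv))]
    R=V[:3,:3];o=-R.T@V[:3,3]
    return o,c@R
def plane(d,uv,z):
    o,r=rays(d,uv); return o+r*((z-o[2])/r[:,2])[:,None]
def cloud(d):
    H,W=d["depth"].shape;v,u=np.mgrid[:H,:W]
    o,r=rays(d,np.c_[u.ravel(),v.ravel()])
    return (o+r*d["depth"].ravel()[:,None]).reshape(H,W,3)
def proj(d,p):
    p=np.atleast_2d(p);V=d["view"];c=p@V[:3,:3].T+V[:3,3];K=d["camera_matrix"]
    return np.c_[K[0,2]+K[0,0]*c[:,0]/-c[:,2],K[1,2]-K[1,1]*c[:,1]/-c[:,2]]
E
python3 - <<'E'
from h import *
s=dict(np.load("pics/scene0.npz"));t=dict(np.load("pics/side0.npz"))
a=cv2.resize(s["frame"][265:405,320:530],None,fx=3.5,fy=3.5,interpolation=cv2.INTER_CUBIC)[:, :735]
b=cv2.resize(t["frame"][170:260,235:385],None,fx=4.9,fy=4.9,interpolation=cv2.INTER_CUBIC)
cv2.imwrite("pics/cropA.png",a);cv2.imwrite("pics/cropB.png",b)
names=dict(gear=(445,299),hub=(441,330),cap=(358,350),block=(350,380),th=(266,287),tg=(204,212),tb=(273,202),tc=(344,249),sock=(271,217),jar=(352,281),p1=(407,285),p2=(508,336),bench=(300,340))
C=cloud(s)
for k,(u,v) in names.items(): print(k,C[v,u].round(4))
n2=dict(gear=(284,190),hub=(284,215),cap=(358,186),block=(358,214),th=(394,277),tg=(449,403),tb=(334,392),tc=(297,289),sock=(363,313),jar=(326,231))
C=cloud(t)
for k,(u,v) in n2.items(): print(k,C[v,u].round(4))
E
```

```text
gear [0.4631 0.2579 0.0669]
hub [0.4895 0.2801 0.0337]
cap [0.6374 0.2532 0.0672]
block [0.6582 0.2635 0.0286]
th [6.323e-01 5.000e-03 4.000e-04]
tg [ 0.6103 -0.2758  0.0021]
tb [ 0.4684 -0.2214  0.0014]
tc [0.4513 0.0052 0.0016]
sock [ 0.5346 -0.1245  0.0406]
jar [0.5332 0.121  0.0441]
p1 [0.4549 0.1747 0.0313]
p2 [0.4168 0.3494 0.0329]
bench [0.6564 0.1417 0.    ]
gear [0.4714 0.262  0.0678]
hub [0.4653 0.2317 0.0241]
cap [0.6335 0.2565 0.0643]
block [0.6215 0.2075 0.0223]
th [0.6319 0.0016 0.0022]
tg [ 0.6097 -0.2779  0.0018]
tb [ 0.4654 -0.2297  0.0028]
tc [0.4544 0.0041 0.0011]
sock [ 0.5346 -0.1247  0.0407]
jar [0.5314 0.1189 0.0427]
```

View pics/cropA.png

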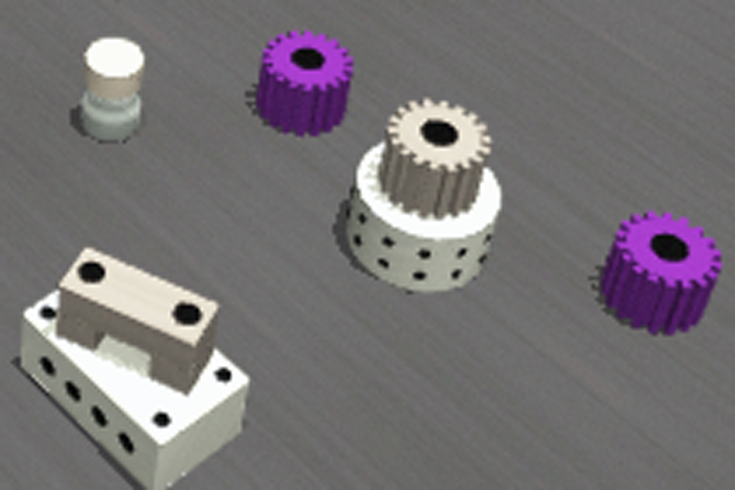

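View pics/cropB.png

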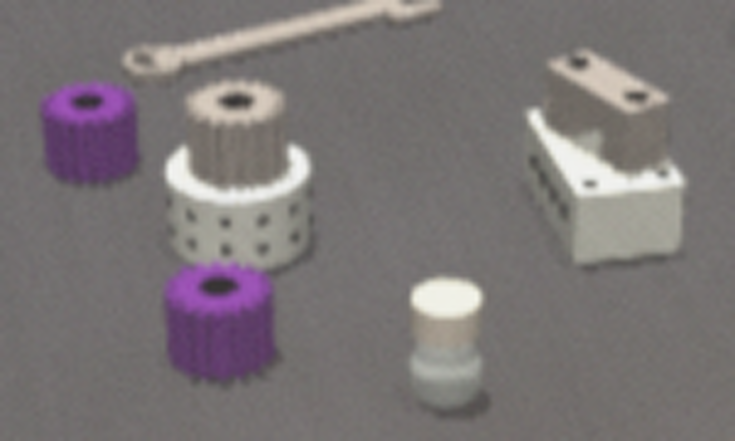

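```bash
cat >> h.py <<'E'
TR=dict(th=((266,287),(394,277)),tg=((204,212),(449,403)),tb=((273,202),(334,392)),tc=((344,249),(297,289)))
def comp(mask,uv):
    n,l,st,ce=cv2.connectedComponentsWithStats(mask.astype(np.uint8),connectivity=4)
    i=l[uv[1],uv[0]]; return (l==i).astype(np.uint8) if i else None
def trays(d,which):
    hsv=cv2.cvtColor(d["frame"],cv2.COLOR_BGR2HSV)
    m=(hsv[...,1]>45)&(hsv[...,2]>75)&(hsv[...,0]>12)&(hsv[...,0]<40)
    out={}
    for k,uvs in TR.items():
        c=comp(m,uvs[which])
        if c is None: print(k,"none",hsv[uvs[which][1],uvs[which][0]]);continue
        ct=max(cv2.findContours(c,0,cv2.CHAIN_APPROX_NONE)[0],key=cv2.contourArea)[:,0].astype(float)
        p=(plane(d,ct,0.005)[:,:2]*1000).astype(np.float32)
        if k in("th","tg"):
            e=cv2.fitEllipse(p); out[k]=e
        else:
            h=cv2.convexHull(p);r=cv2.minAreaRect(h)
            q=cv2.approxPolyDP(h,6,True)[:,0]; ed=np.roll(q,-1,0)-q
            out[k]=(r,[(round(float(np.hypot(*e))),round(float(np.degrees(np.arctan2(e[1],e[0]))%180),1)) for e in ed])
    return out
E
python3 - <<'E'
from h import *
for w,n in enumerate(["scene","side"]):
    d=dict(np.load(f"pics/{n}0.npz"))
    for k,v in trays(d,w).items(): print(n,k,np.round(v[0],1) if k in("th","tg") else v, np.round(v[1],1) if k in("th","tg") else "")
    # dark holes in tops
    g=cv2.cvtColor(d["frame"],cv2.COLOR_BGR2GRAY)
    roi=[(425,290,465,330),(330,335,385,375)] if w==0 else [(270,180,300,200),(340,175,375,195)]
    for (x0,y0,x1,y1) in roi:
        n_,l,st,ce=cv2.connectedComponentsWithStats((g<[55,75][w]).astype(np.uint8)[y0:y1,x0:x1])
        for i in range(1,n_):
            if st[i,4]>5: print("hole",st[i,4],(ce[i]+[x0,y0]).round(1),plane(d,ce[i]+[x0,y0],0.068).round(4))
    for k,u,z in([("sock",(271,217),.042),("jar",(352,281),.045)] if w==0 else [("sock",(363,313),.042),("jar",(326,231),.045)]):print(k,plane(d,u,z).round(3))
E
```

```text
scene th [631.8   3.6] [88.4 96.8]
scene tg [ 609.6 -275.1] [68.6 80.6]
scene tb (((465.0967102050781, -225.59609985351562), (85.5569839477539, 118.73973846435547), 15.250411987304688), [(69, 14.0), (17, 59.2), (106, 106.6), (60, 14.7), (21, 41.9), (108, 105.6)]) 
scene tc (((452.980712890625, 5.170352935791016), (58.2031135559082, 91.33040618896484), 11.86413860321045), [(41, 11.5), (16, 45.3), (82, 103.5), (52, 17.7), (85, 101.9)]) 
hole 47 [445.1 302.6] [[0.4701 0.2639 0.068 ]]
hole 29 [345.8 342.1] [[0.6421 0.2327 0.068 ]]
hole 31 [373.  354.1] [[0.6263 0.2715 0.068 ]]
hole 9 [333.3 353.9] [[0.6692 0.2385 0.068 ]]
hole 9 [333. 369.] [[0.6855 0.258  0.068 ]]
hole 7 [383.1 371.7] [[0.6357 0.3013 0.068 ]]
sock [[ 0.536 -0.123  0.042]]
jar [[0.534 0.122 0.045]]
side th [630.8   3.1] [89.  99.8]
side tg [ 608.6 -276.3] [68.5 75.5]
side tb (((464.3225402832031, -226.1795196533203), (78.23394012451172, 115.88941192626953), 15.212540626525879), [(74, 15.9), (113, 104.0), (73, 15.6), (113, 103.4)]) 
side tc (((451.9800720214844, 4.133365631103516), (52.63356018066406, 96.44357299804688), 12.359278678894043), [(46, 11.8), (93, 100.2), (45, 12.0), (93, 99.3)]) 
sock [[ 0.534 -0.126  0.042]]
jar [[0.531 0.115 0.045]]
```

Both views agree to about 1 mm on the trays. The fitted sizes match the given outside sizes plus the expected wall foreshortening. Next I hover over the gear and cross-check it with the wrist camera.

```bash
cat > m.py <<'E'
from bench import *
from h import *
from scipy.spatial.transform import Rotation as Ro
def quat(deg):
    a=np.radians(deg);y=np.array([np.cos(a),np.sin(a),0]);z=np.array([0,0,-1.]);x=np.cross(y,z)
    q=Ro.from_matrix(np.c_[x,y,z]).as_quat(); return [q[3],q[0],q[1],q[2]]
def best(p,deg):
    c=[]
    for g in (deg,deg+180):
        j=inverse_kinematics(list(p),quat(g))
        if j is not None: c.append((abs(j[5]),g,j))
    return min(c,key=lambda t:t[0])
def go(x,y,tips,deg):
    p=[x,y,tips+.008]; _,g,j=best(p,deg); move_to(p,quat(g)); return g
def line(x,y,tips,v=.15): move_l([x,y,tips+.008],speed=v)
def st(msg=""):
    s=state();print(msg,"t",round(s["time"],2),"p",s["ee_pos"].round(4),"gap",round(s["finger_gap"],4),"F",s["ft_force"].round(1))
def snap(n,f):
    d=get_image(n);cv2.imwrite(f"pics/{f}.png",d["frame"]);np.savez(f"pics/{f}.npz",**d);return d
E
python3 - <<'E'
from m import *
for n,p,a in [("gear",(.4701,.2639,.054),12),("tg",(.609,-.2757,.02),12),("cap",(.6342,.2521,.054),22.1),("tc",(.4525,.0047,.02),12),("th",(.631,.003,.02),0),("tb",(.4647,-.2259,.02),15)]:
    b=best(p,a);print(n,b[1],b[2].round(2) if hasattr(b[2],'round') else b[2])
go(.4701,.2639,.14,12);st()
d=snap("wrist","w1")
print(proj(d,[.4701,.2639,.068]))
E
```

```text
gear 12 [ 0.45 -0.03  1.67 -0.    1.5   0.24]
tg 12 [-0.48  0.33  1.33 -0.    1.48 -0.69]
cap 22.1 [ 0.33  0.35  1.25 -0.    1.54 -0.06]
tc 12 [-0.06 -0.25  1.93 -0.    1.46 -0.27]
th 0 [-0.05  0.23  1.45 -0.    1.46 -0.05]
tb 15 [-0.52 -0.07  1.77 -0.    1.44 -0.78]
 t 1.73 p [0.4699 0.2648 0.1484] gap 0.0879 F [ 0.1 -0.  -0.5]
[[323.21050301 252.84829437]]
```

View pics/w1.png

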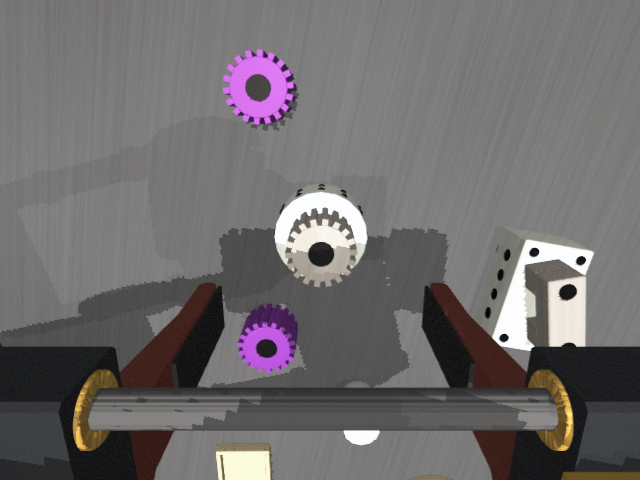

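The gear bore shows at about (321,254) and the prediction was (323,253), so they agree to 1 mm. The purple gears at (258,88) and (266,347) clear the jaws. I pick and place the gear now.

Run:
```python
from m import *
line(.4701,.2639,.046,.1); st("down")
close(); st("closed")
line(.4701,.2639,.15,.12); st("lift")
if state()["finger_gap"]>.03:
    go(.609,-.2757,.12,12); st("over")
    d=snap("wrist","w2"); snap("side","s2")
```

```text
down t 2.87 p [0.4706 0.2641 0.0549] gap 0.0876 F [-0.4  0.1  0.1]
closed t 3.62 p [0.47   0.2639 0.054 ] gap 0.0435 F [-1.  -0.5  0.4]
lift t 4.64 p [0.4697 0.2637 0.1568] gap 0.0435 F [ 0.4 -0.2 -1.5]
over t 6.65 p [ 0.6095 -0.2745  0.1283] gap 0.0434 F [-0.  -0.3 -1.3]
```

View pics/w2.png

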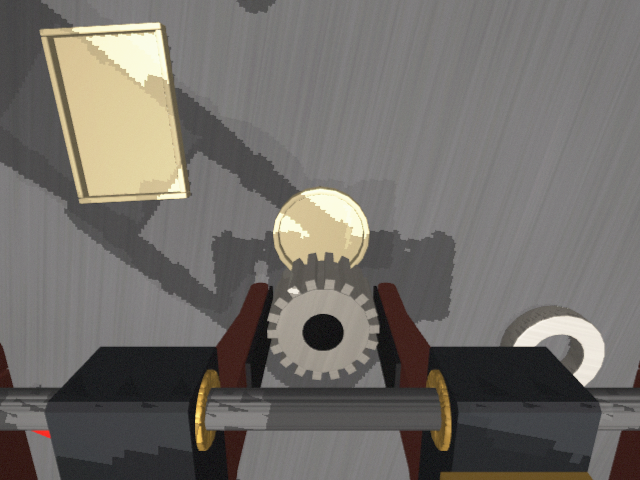

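View pics/s2.png

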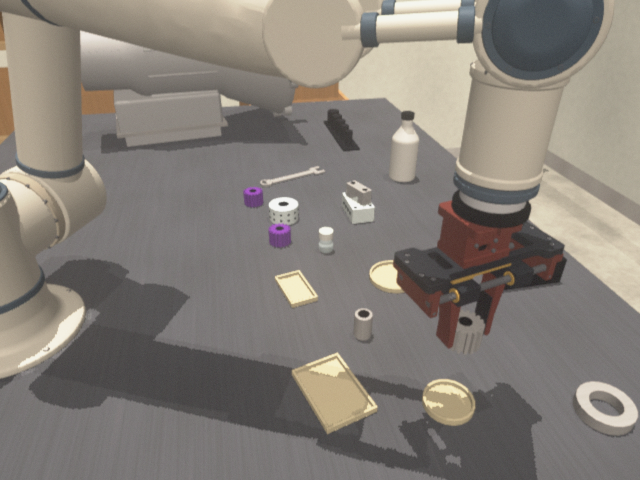

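The gear is gripped upright, with its bore at (323,332) in the wrist view, and the tray lies ahead at (321,233). I lower it, release, and measure the exposed hub and recheck the cap.

Run:
```python
from m import *
d=dict(np.load("pics/w2.npz"));print("tray pred",proj(d,[.609,-.2757,.005]))
line(.609,-.2757,.03,.12); line(.609,-.2757,.0135,.04); st("down")
gripper_open(); st("open")
line(.609,-.2757,.12,.15); st("up")
go(.6342,.2521,.16,22.1); st("cap hover")
snap("wrist","w3"); snap("scene","c3"); snap("side","s3")
print(proj(dict(np.load("pics/w3.npz")),[[.6421,.2327,.068],[.6263,.2715,.068]]))
```

```text
tray pred [[322.01298323 233.18335221]]
down t 8.21 p [ 0.6088 -0.2756  0.0211] gap 0.0433 F [ 0.3 -0.2 -0.6]
open t 9.04 p [ 0.609  -0.2757  0.0215] gap 0.0879 F [-1.3 -0.1 -0.4]
up t 9.9 p [ 0.6085 -0.2755  0.1266] gap 0.0877 F [-0.1 -0.3 -0.2]
cap hover t 11.82 p [0.6346 0.2508 0.1678] gap 0.0872 F [-0.5 -0.5  0.4]
[[323.57738368 269.68995307]
 [323.40701446 208.40285565]]
```

View pics/w3.png

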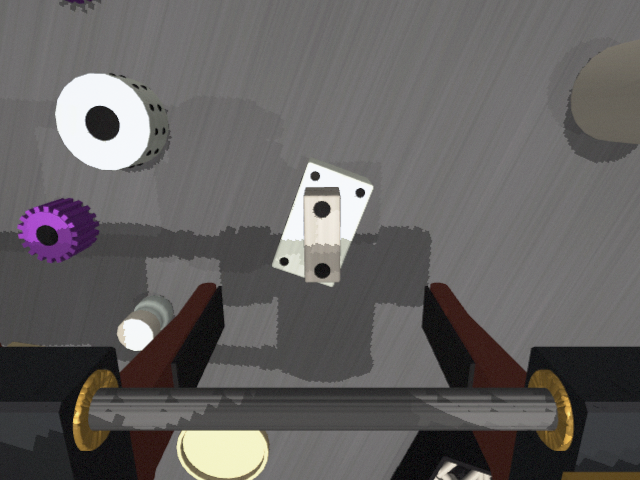

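View pics/c3.png

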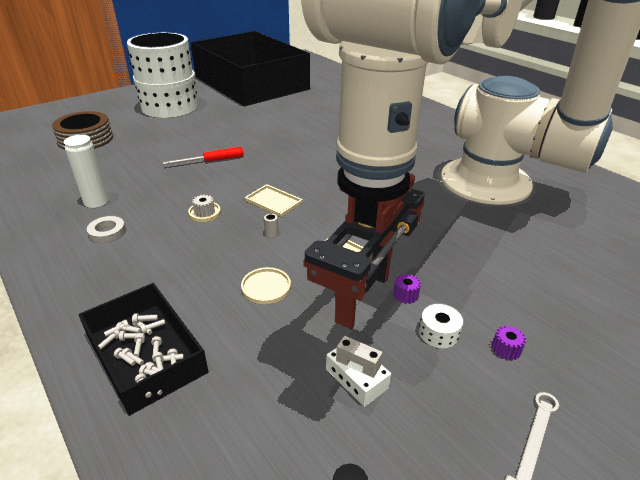

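View pics/s3.png

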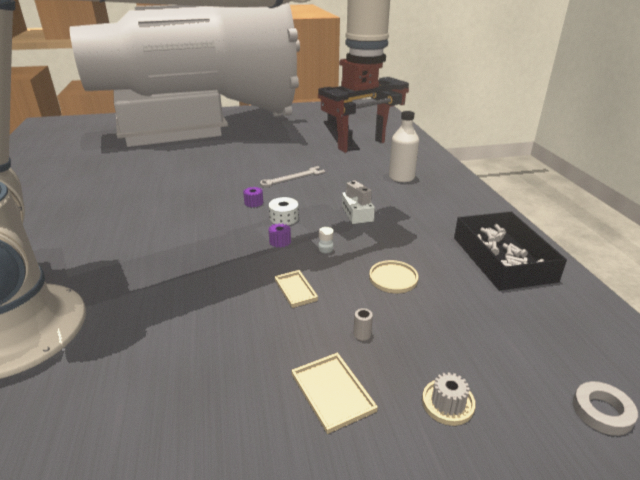

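The gear stands upright in its tray, at (203,206) in the scene view and (451,395) in the side view. The cap's bolt holes at (322,209) and (322,270) in the wrist view match the prediction to 1–2 px. I move the cap next.

Run:
```python
from m import *
x,y=.6340,.2521
line(x,y,.046,.12); st("down")
close(); st("closed")
if state()["finger_gap"]>.018:
    line(x,y,.15,.12); st("lift")
    go(.4525,.0047,.10,12); st("over")
    snap("wrist","w4"); snap("scene","c4")
    print(proj(dict(np.load("pics/w4.npz")),[.4525,.0047,.005]))
```

```text
down t 13.07 p [0.6347 0.2523 0.0553] gap 0.0877 F [-0.3 -0.3 -0.4]
closed t 14.07 p [0.634  0.2521 0.054 ] gap 0.0238 F [-0.3  0.2  0.5]
lift t 15.08 p [0.6336 0.252  0.1566] gap 0.0242 F [-0.3 -0.1 -2.1]
over t 16.27 p [0.4532 0.0051 0.1085] gap 0.0241 F [ 1.2 -0.5 -1.7]
[[321.88216626 240.33474479]]
```

View pics/w4.png

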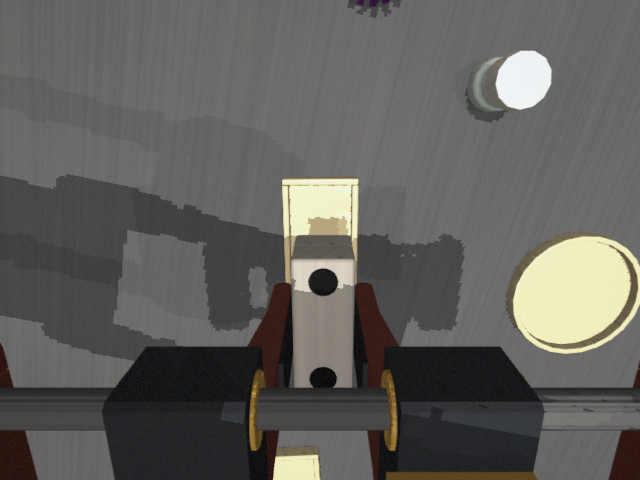

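View pics/c4.png

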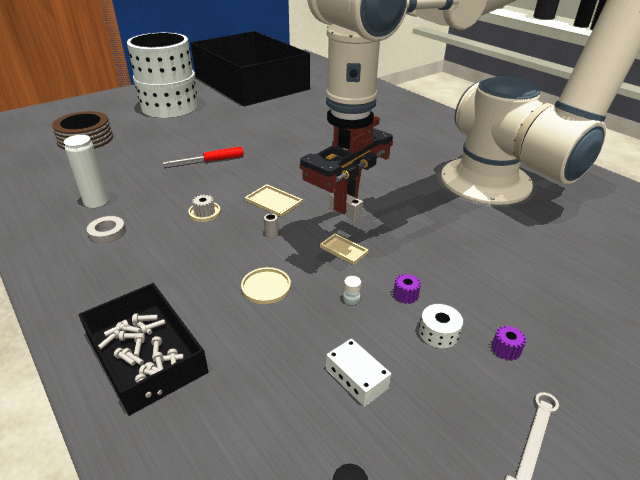

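The cap is held upright with its holes at (323,281) and (323,378), in line with its tray, whose sides are at x≈286 and 356. I set it down, and measure the hub bore and block holes from the scene view.

Run:
```python
from m import *
x,y=.4525,.0047
line(x,y,.03,.12); line(x,y,.0135,.04); st("down")
gripper_open(); st("open")
line(x,y,.14,.15); st("up")
d=dict(np.load("pics/c4.npz"))
g=cv2.cvtColor(d["frame"],cv2.COLOR_BGR2GRAY)
for (x0,y0,x1,y1) in [(425,305,460,327),(323,338,395,395)]:
    n_,l,s_,ce=cv2.connectedComponentsWithStats((g<80).astype(np.uint8)[y0:y1,x0:x1])
    for i in range(1,n_):
        if 3<s_[i,4]<300: print("hole",s_[i,4],(ce[i]+[x0,y0]).round(1),(plane(d,ce[i]+[x0,y0],0.036)*1000).round(1))
    # top-face white mask
```

```text
down t 17.66 p [0.4523 0.0047 0.0212] gap 0.0242 F [ 0.3 -0.  -1.4]
open t 18.74 p [0.4525 0.0047 0.0215] gap 0.0881 F [ 0.1 -0.3 -0.4]
up t 19.73 p [0.452  0.0047 0.1468] gap 0.0879 F [-0.5 -0.2  0. ]
hole 108 [442.2 317.3] [[469.5 264.4  36. ]]
hole 8 [350.5 342.5] [[617.9 216.8  36. ]]
hole 9 [333.3 353.9] [[651.7 218.2  36. ]]
hole 56 [336.4 380.9] [[677.9 257.4  36. ]]
hole 14 [333.4 369.1] [[668.7 239.4  36. ]]
hole 11 [383.5 371.6] [[615.7 285.   36. ]]
hole 15 [340.6 376.2] [[668.3 254.8  36. ]]
hole 15 [347.9 383.3] [[668.  269.9  36. ]]
hole 11 [365.5 384.4] [[649.9 285.8  36. ]]
hole 14 [355.7 391.2] [[667.8 286.   36. ]]
```

The block's four top holes give a 34 × 68 mm pattern. Its centre is (633.8, 251.5), with the short side along about 2°. The hub bore is at (469.5, 264.4). I pick the hub, check it in the air, then place it.

Run:
```python
from m import *
x,y=.4695,.2642
go(x,y,.13,12); st("hover")
d=snap("wrist","w5"); print("bore pred",proj(d,[x,y,.036]))
g=cv2.cvtColor(d["frame"],cv2.COLOR_BGR2GRAY);p=proj(d,[x,y,.036])[0].astype(int)
c=comp(g<70,tuple(p)); 
if c is not None: v,u=np.nonzero(c);print("bore",u.mean(),v.mean(),len(u),plane(d,[u.mean(),v.mean()],.036).round(4)); ok=abs(np.array([u.mean(),v.mean()])-p).max()<10
if ok:
    line(x,y,.04,.15); line(x,y,.014,.08); st("down")
    close(); st("closed")
    if state()["finger_gap"]>.058:
        line(x,y,.15,.12); st("lift")
        go(.6313,.0033,.10,5); st("over")
        d=snap("wrist","w6"); snap("scene","c6"); print(proj(d,[.6313,.0033,.005]))
```

```text
hover t 20.75 p [0.4696 0.2633 0.1377] gap 0.0877 F [0.2 0.3 0.9]
bore pred [[323.39909572 239.32655418]]
bore 321.53664302600475 239.87470449172577 846 [[0.4684 0.2636 0.036 ]]
down t 22.02 p [0.469  0.264  0.0212] gap 0.088 F [-0.1  0.9  0.6]
closed t 22.53 p [0.4694 0.2643 0.0224] gap 0.0634 F [-0.7 -0.4  3. ]
lift t 23.82 p [0.4691 0.264  0.1568] gap 0.0637 F [-1.   0.3 -3.1]
over t 25.0 p [0.6312 0.0046 0.1084] gap 0.0639 F [-1.2  0.2 -2.2]
[[323.0176973  242.02809574]]
```

View pics/w6.png

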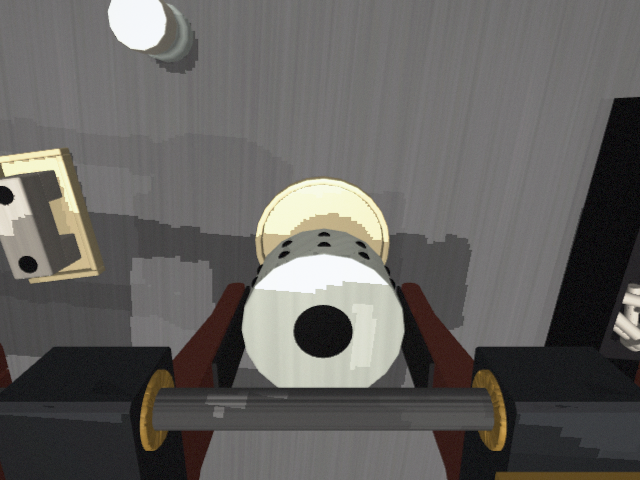

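View pics/c6.png

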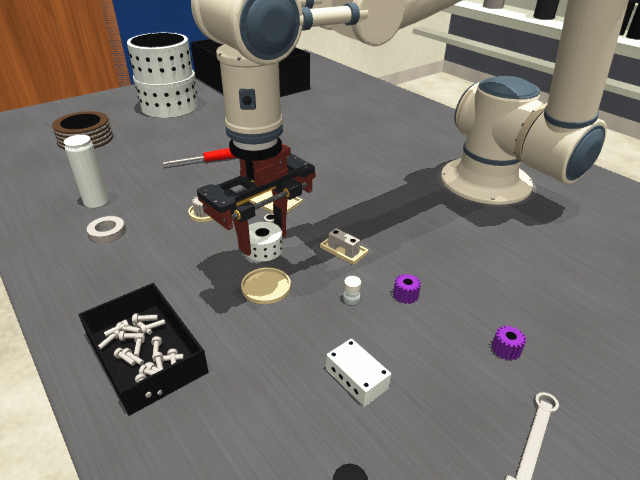

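The hub is level in the jaws, with its bore at (323,331) and its tray dead ahead. The cap sits in its tray, at (344,244) in the scene view. I set the hub down, then pick the block.

Run:
```python
from m import *
x,y=.6313,.0033
line(x,y,.034,.12); line(x,y,.0175,.04); st("down")
gripper_open(); st("open")
line(x,y,.14,.15); st("up")
x,y=.6335,.2515
go(x,y,.13,2); st("hover")
d=snap("wrist","w7"); print("pred",proj(d,np.array([[617.9,216.8,36],[651.7,218.2,36],[615.7,285,36],[649.9,285.8,36]])/1000).round(0).tolist())
snap("side","s7")
```

```text
down t 26.36 p [0.6311 0.0033 0.0251] gap 0.0633 F [-0.8 -0.5 -2.7]
open t 26.94 p [0.6314 0.0033 0.0257] gap 0.088 F [ 0.2 -0.3  0.4]
up t 27.91 p [0.6308 0.0033 0.1466] gap 0.088 F [ 0.4  0.1 -0.4]
hover t 28.88 p [0.6337 0.2503 0.1376] gap 0.0877 F [-0.1 -0.3 -0.1]
pred [[298.0, 287.0], [348.0, 286.0], [296.0, 187.0], [351.0, 188.0]]
```

View pics/w7.png

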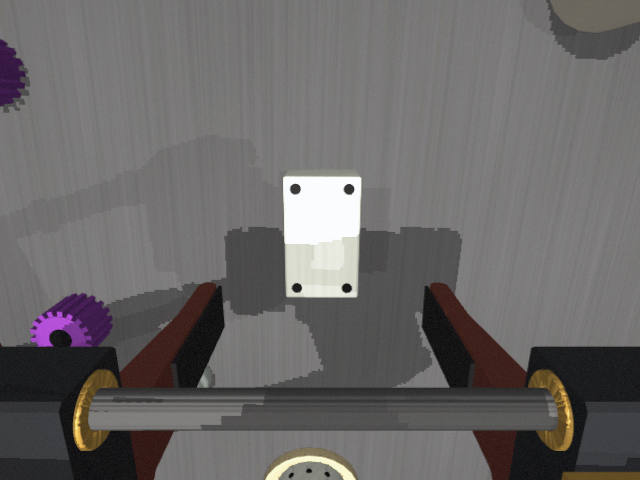

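View pics/s7.png

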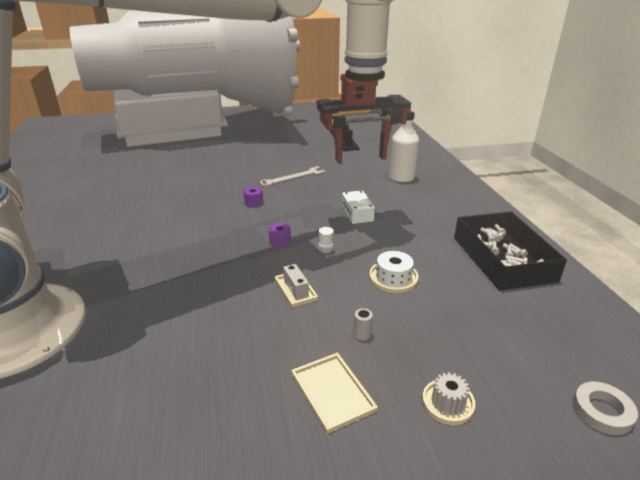

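The block's holes are at (295,189), (349,189), (297,288) and (347,288), within 2 px of the prediction. The hub, cap and gear all sit in their trays in the side view. I pick the block and carry it over.

Run:
```python
from m import *
x,y=.6335,.2515
line(x,y,.04,.15); line(x,y,.014,.08); st("down")
close(); st("closed")
if state()["finger_gap"]>.045:
    line(x,y,.15,.12); st("lift")
    go(.4647,-.2259,.12,15); st("over")
    d=snap("wrist","w8"); print(proj(d,[.4647,-.2259,.005]))
```

```text
down t 30.21 p [0.633  0.2513 0.021 ] gap 0.0876 F [-1.4 -0.9 -0. ]
closed t 30.88 p [0.6334 0.2515 0.0222] gap 0.0495 F [-0.5 -0.3  0.6]
lift t 32.17 p [0.6331 0.2514 0.1565] gap 0.0498 F [ 0.1  0.7 -4.3]
over t 34.01 p [ 0.4652 -0.2254  0.1282] gap 0.0498 F [ 0.7 -0.8 -3.7]
[[322.13715952 232.20755301]]
```

View pics/w8.png

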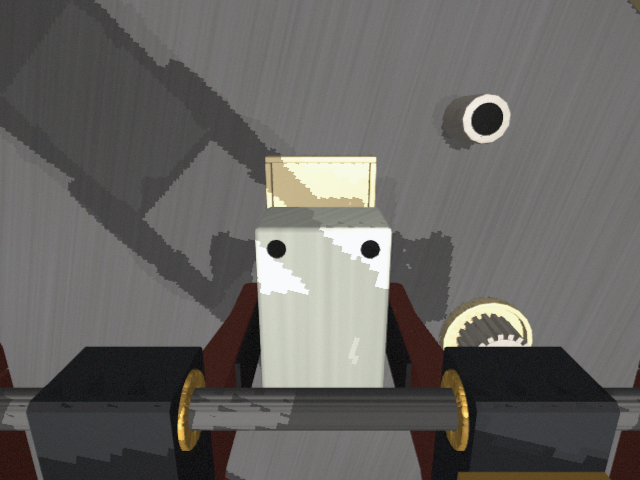

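The block is square in the jaws, with holes at (276,249) and (370,249), and parallel to its tray at x 266–376. The socket at (487,119) is clear. I set the block down and back away for a last check.

Run:
```python
from m import *
x,y=.4647,-.2259
line(x,y,.034,.12); line(x,y,.0175,.04); st("down")
gripper_open(); st("open")
line(x,y,.2,.15); st("up")
go(.3,.5,.25,60)
hold(.3); st("away")
for n in("scene","side"):
    d=snap(n,n+"9"); C=cloud(d)
    g=cv2.cvtColor(d["frame"],cv2.COLOR_BGR2GRAY)
    for k,t,z,r in [("gear",(.609,-.2757),.035,8),("hub",(.6313,.0033),.039,10),("cap",(.4525,.0047),.035,26),("block",(.4647,-.2259),.039,46)]:
        # dark holes on the top plane near the tray centre
        n_,l,s_,ce=cv2.connectedComponentsWithStats((g<80).astype(np.uint8))
        P=plane(d,ce,z);dd=np.hypot(*(P[:,:2]-t).T)
        pts=[(P[i,:2]*1000).round(1).tolist() for i in range(1,n_) if dd[i]<r/1000+.008 and 4<s_[i,4]<300]
        near=np.hypot(C[...,0]-t[0],C[...,1]-t[1])<.018
        w=near&(C[...,2]>.028)&(C[...,2]<.06)&(g>110)
        print(n,k,pts,"top z med/std mm",(np.median(C[w][:,2])*1000).round(1),(C[w][:,2].std()*1000).round(1))
    for k,t,h in [("sock",(.535,-.1245),.042),("jar",(.5325,.119),.045)]:
        w=(np.hypot(C[...,0]-t[0],C[...,1]-t[1])<.03)&(abs(C[...,2]-h)<.004);print(n,k,C[w].mean(0).round(4),w.sum())
        o=dict(np.load(f"pics/{n}0.npz"));C0=cloud(o);w=(np.hypot(C0[...,0]-t[0],C0[...,1]-t[1])<.03)&(abs(C0[...,2]-h)<.004);print("   start",C0[w].mean(0).round(4),w.sum())
```

```text
down t 35.48 p [ 0.4645 -0.2258  0.0251] gap 0.0496 F [-0.5 -0.2 -4.1]
open t 36.24 p [ 0.4647 -0.2259  0.0255] gap 0.088 F [ 0.8  0.1 -1.5]
up t 37.61 p [ 0.4644 -0.2257  0.2067] gap 0.0877 F [0.3 0.3 0.4]
away t 40.54 p [0.3003 0.4998 0.258 ] gap 0.0878 F [-0.4 -0.  -0.3]
scene gear [[610.0, -274.4]] top z med/std mm 33.8 1.0
scene hub [[631.9, 3.6]] top z med/std mm 38.1 0.9
scene cap [[458.8, -14.9], [449.2, 25.5]] top z med/std mm 33.9 1.0
scene block [[510.9, -215.5], [506.9, -201.5]] top z med/std mm 37.9 1.1
scene sock [ 0.5372 -0.1234  0.0409] 93
   start [ 0.5371 -0.1235  0.041 ] 93
scene jar [0.5338 0.1222 0.044 ] 164
   start [0.534  0.1224 0.044 ] 168
side gear [[608.7, -276.4]] top z med/std mm 33.5 0.9
side hub [[630.6, 2.2]] top z med/std mm 37.4 0.8
side cap [[448.3, 23.0], [456.7, -17.3]] top z med/std mm 33.1 1.0
side block [[431.4, -226.7], [435.1, -241.0], [439.1, -256.8], [456.6, -264.0], [443.1, -271.0]] top z med/std mm 37.3 0.8
side sock [ 0.5338 -0.1283  0.0402] 184
   start [ 0.5337 -0.1282  0.0403] 181
side jar [0.5302 0.118  0.043 ] 91
   start [0.5302 0.1176 0.043 ] 91
```

View pics/scene9.png

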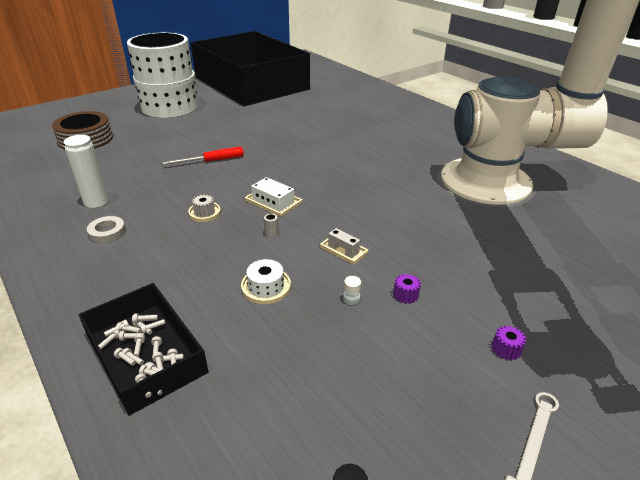

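View pics/side9.png

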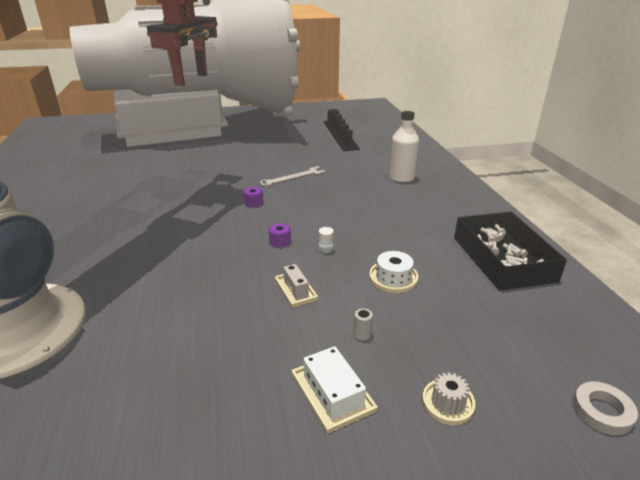

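All four parts sit in their trays: block (273,195), cap (344,244), hub (266,280) and gear (203,206) in the scene view. The hole filter caught the block's side holes instead of its top holes, so I check its centre from the top-face depth points before handing in.

Run:
```python
from m import *
for n in("scene","side"):
    d=dict(np.load(f"pics/{n}9.npz"));C=cloud(d)
    w=(np.hypot(C[...,0]-.4647,C[...,1]+.2259)<.06)&(abs(C[...,2]-.038)<.0035)
    r=cv2.minAreaRect((C[w][:,:2]*1000).astype(np.float32));print(n,np.round(r[0],1),np.round(r[1],1),round(r[2],1))
job_done()
```

```text
scene [ 466.5 -224.6] [51.  86.5] 15.0
side [ 464.  -226.7] [50.5 86.3] 15.1
the job is handed in; nothing more can be done
```

All four parts were moved from the two stacks into their own trays and the job was handed in at about 40 s of the 120 s. The gear went first, then the cap, the hub and the block. Each was lowered to about half a millimetre above the tray floor before release.

**Position:** in both fixed views, the hub, gear and cap centres came out within about 2 mm of their tray centres. The block was within about 2.5 mm, at 15° against 15° for its tray.

**Height:** tops read about 33–34 mm (gear, cap) and 37–38 mm (hub, block), against 35 and 39 mm expected. The depth readings come out 1–2 mm low throughout: the untouched socket and jar also read about 1–2 mm low. So this agrees with the parts lying flat on the tray floors.

**Bystanders:** the socket and jar measured within 0.5 mm of where they started, and the robot was well clear of everything at the end.

**Disagreements:** my first block check, using its holes, picked up side holes instead of the top ones. I repeated it from the top-face depth points, and those are the block figures above. The trays look cream in the images rather than grey as described; their sizes and shapes matched, and there were no others.

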